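Pack the touch-up kit tray, tallest part last

TASK

Pack the low plywood kit tray for a touch-up job, working from the lowest part to the tallest. First take the wood block from the sloped rest and lay it flat in the tray's open-fronted bay, tight against the robot's side of its twin there, long face to long face with the ends level and the twin still against the back rib; then stand the small paint tin upright in the rear square bay, and last of all stand the tall spray can upright in the front square bay. Set each part down gently, without dropping it.

Things in the scene. Friction and masses are not known exactly. Their poses are not given: they have to be found in the camera images.
- tray: fixed low plywood kit tray, 172 (x) by 228 mm (y). Origin: centre of its underside, on the bench; x to its back, away from the robot, y to its left. Floor 8 mm thick; ribs 8 mm wide, top 18 mm above the bench. Left half: two square bays, one behind the other. Right: the block bay, 130 mm wide, ribs at back and sides but none in front, so fingertips can slide in over the floor
- tin_bay (a point): centre of the floor of the rear square bay, 74 by 74 mm inside; 8 mm above the bench; axes as the tray
- can_bay (a point): centre of the floor of the front square bay (nearer the robot), 74 by 74 mm inside; 8 mm above the bench; axes as the tray
- block_bay (a point): centre of the floor of the open-fronted block bay; 8 mm above the bench; axes as the tray. Obstacles near: a drawer chest 304 mm high behind the right of the bench (front at world x about 0.63, y -0.25 to -0.55) and a low vice between tray and rest (world x over 0.5, y about 0)
- twin_mid (a point): centre of the twin, a loose plain wood block 45 x 90 x 20 mm (x, y, z; 34 g), flat in the block bay with a long side against the back rib; its length (y) runs along the tray's y, its x points to the tray's back
- rest: fixed wooden rest with a ramp at 30 degrees. Origin: centre of its base's underside (base 120 x 60 x 8 mm). The ramp climbs along its x, away from the robot; it is 34 mm wide, 104 mm long, its top 52 mm above the bench at mid-length, with a lip 9 mm high at its low end. It is narrower than the block, so fingers can reach past the block's long sides
- block_mid (a point): centre of the block to be packed, 45 x 90 x 20 mm (x, y, z), about 34 g, plain wood like the twin. It starts on the ramp of the rest, its length (y) down the slope, its x level, its z square to the ramp, leaning 30 degrees from vertical towards the robot; grasp it across its 45 mm
- tin_mid (a point): centre, half-way up, of the small plain paint tin, a cylinder 57 mm across and 55 mm high, z up, about 200 g, standing on the bench
- can_mid (a point): centre, half-way up, of the tall spray can, 52 mm across (48 mm over most of its body) and 171 mm high, z up, about 210 g, standing on the bench; it can be grasped across the body or cap
- block: the block, at the middle of its underside (see point block_mid)
- twin: the twin, at the middle of its underside
- tin: the tin, at the middle of its underside
- can: the spray can, at the middle of its underside
Things that resemble listed ones, but are neither listed nor needed, are in the scene too. What is shaped like the tin but green is not meant.

How it is judged:
On the way, in this order (a step that is already met when the one before it is completed fails the run):
1. the block lies flat in the block bay, its long face in full contact with the twin, which is still against the back rib (x of block_mid in the frame of twin_mid between -0.0475 and -0.043 m and y of block_mid in the frame of twin_mid between -0.008 and 0.008 m and angle between the x axis of block_mid and the x axis of twin_mid, either way round below 0.05 rad and height (world z) of block_mid between 0.015 and 0.021 m and x of twin_mid in the frame of tray between 0.049 and 0.059 m and height (world z) of twin_mid between 0.015 and 0.021 m), for 0.2 s.
2. the paint tin stands in the rear square bay (horizontal distance between tin_mid and tin_bay below 0.013 m and height (world z) of tin_mid between 0.0325 and 0.0385 m and angle between tin_mid's own z axis and vertical below 0.08 rad and contact force between the fingers and tin below 0.02 N), for 0.2 s.
3. the spray can stands in the front square bay (horizontal distance between can_mid and can_bay below 0.017 m and height (world z) of can_mid between 0.0905 and 0.0965 m and angle between can_mid's own z axis and vertical below 0.08 rad and contact force between the fingers and can below 0.02 N), for 0.2 s.
At the end, for the whole second after the job is handed in: Block flat in front of the twin, long faces together (gap under 2.5 mm, parallel to 3 deg, ends level to 8 mm), twin flat, within 4 mm of the back rib; tin upright on the floor of the rear square bay, can upright on the floor of the front one; all at rest (all of step 1 and horizontal distance between tin_mid and tin_bay below 0.013 m and height (world z) of tin_mid between 0.0325 and 0.0385 m and angle between each of tin_mid, can_mid's own z axis and vertical below 0.08 rad and horizontal distance between can_mid and can_bay below 0.017 m and height (world z) of can_mid between 0.0905 and 0.0965 m and linear speed of each of block, twin, tin, can below 0.01 m/s); the robot touches nothing.
It fails at once if the block is dropped, tipped out or flicked: it moves faster than 0.4 m/s with no finger touching it (linear speed of block above 0.4 m/s and contact force between the fingers and block below 0.02 N).
It fails at once if the paint tin is dropped, tipped out or flicked: it moves faster than 0.4 m/s with no finger touching it (linear speed of tin above 0.4 m/s and contact force between the fingers and tin below 0.02 N).
It fails at once if the spray can is dropped, tipped out or flicked: it moves faster than 0.4 m/s with no finger touching it (linear speed of can above 0.4 m/s and contact force between the fingers and can below 0.02 N).
It also fails if it takes over 72 s, if anything falls off the work surface, if the arm or the gripper's body presses on something with over 40 N, if the wrist force passes 120 N, or if a joint passes its speed limit or range.

ROBOT

A 6-joint arm with a two-finger parallel gripper is mounted at the origin on a cart in front of the work surface, level with it; the furniture and walls round the work are solid. World frame = base frame: x ahead of the robot, y to its left, z up, the work surface at z = 0. Lengths are in m, angles in rad, forces in N, time in s.
With the tool pointing down it reaches from about 0.35 to 0.775 m from the base axis. Payload 5.5 kg.
Tool frame: the origin (TCP) lies between the finger pads; the fingertips stand 14 mm ahead of it and the grasp point (between the pads) lies 5 mm behind it; z points along the fingers, y is the line along which they close (so a half turn about z gives the same grasp; the last joint's range is limited). The gripper opens to 85 mm and grips with 20 to 120 N. Pads are 22 mm wide; open, the fingers measure 114 mm over their backs; the gripper's body (76 mm by 85 mm) begins 54 mm behind the grasp point. The pads swing forward as they close: fully open they stand 13 mm farther back than shut.
Start: joints at [1.063, 0.313, 0.046, 1.304, 0, 1.431], TCP at [0.207, 0.537, 0.245] pointing down, gripper open.
Joint ranges: [-2.76, 2.76], [-0.86, 1.69], [-1.03, 1.26], [-2.2, 2.34], [-1.47, 1.5], [-3.14, 3.14]. Speed limits (rad/s): [2.57, 2.57, 3.14, 3.14, 3.14, 3.14].

INTERFACE

Orientations are given as a unit quaternion [x, y, z, w].
In Python, from bench import robot, kin, monitor, cams, order gives the robot as it stands. Calls block until the motion is done:
- robot.move_pose(position, orientation): joint-space move of the TCP to a pose.
- robot.move_linear(position, feed=0.15, attitude=None, threshold=None): straight line of the TCP; attitude=None keeps the orientation; feed is the mean speed in m/s. With threshold (N) it stops when the force on the tool has changed by that much, and returns True; else False.
- robot.movej(angles): joint-space move.
- robot.gripper_open() and robot.close(f_grip=None): open the fingers fully, or close them until they stop; f_grip is the grip in N (None keeps the last).
- robot.wait(seconds).
- kin.ik(position, orientation): joint angles nearest the present ones, or None.
- monitor.observe(): the state.
- cams.get_image(name): name is "side" or "top" or "wrist"; returns a dict with "frame" (400x640x3 uint8, red, green, blue), "range_z" (400x640 float32, m along the optical axis (not along the pixel's ray), 0 where there is no reading), "vertical_fov" (degrees; the focal length in pixels is half the picture's height over the tangent of half this angle, whatever the lens; pixels are square), "cx", "cy" (the principal point, pixels), "camera_from_world" (4x4, takes a point from world to camera coordinates); the wrist camera has in their place "T_tool_cam" (4x4, takes a point from camera to tool coordinates, whose origin is the TCP and whose axes are the flange's). Camera axes: x right, y up, looking along -z (the intrinsics and any distortion apply to the point x, -y, -z); pixel columns grow to the right and rows downward; lengths in m; the calibration is good to about 2 mm. The wrist camera is an equidistant fisheye: a pixel r from the principal point sees the ray r / f radians off the axis. A picture is of the moment at which its call begins: read the wrist's pose just before it.
A pose or a line that the arm cannot do raises robot.PlanningError and nothing moves.
- order.job_done(): hands the job in; it is judged then, once.
The state is a dict: "time_s": time; "qpos": joint angles; "dq": joint speeds; "joint_torque": joint torques, N m; "position": TCP position; "tool_rot": TCP orientation; "wrist_force": force on the tool from outside, world axes, zero at the start; "torque": the same for the moment, N m; "grip_width": finger opening in m; "grasp_force": force on a finger pad.
Only numpy, scipy, OpenCV 4.12 (cv2) and the standard library are available. Lean on these libraries where they do the work, as an engineer would, in place of code of your own. Each camera call takes 0.05 s, during which the arm holds its last target. There are 200 camera calls.

## Working session

There is one attempt and no reset: what is moved stays moved. The work goes in short steps, each a Python script; the robot and the scene stay as the last script left them, time stands still between calls to the robot, and variables do not carry over. Pictures are saved under pics/ and viewed, at most 10 in all, crops included, and the job is handed in when it is done.

```bash
ls; mkdir -p pics; cat > h.py <<'E'
import numpy as np, cv2, pickle
from scipy.spatial.transform import Rotation as R
from bench import robot, kin, monitor, cams, order
def foc(c): return 200/np.tan(np.radians(c['vertical_fov'])/2)
def cloud(c):
    """world xyz per pixel for fixed cams"""
    f=foc(c); v,u=np.mgrid[0:400,0:640]; d=c['range_z']
    p=np.stack([(u-c['cx'])/f*d,-(v-c['cy'])/f*d,-d],-1)
    T=np.linalg.inv(c['camera_from_world']); w=p@T[:3,:3].T+T[:3,3]; w[d<=0]=np.nan
    return w
def save(c,n,crop=None,s=1):
    im=c['frame'][...,::-1]
    if crop: a,b,x,y=crop; im=im[b:y,a:x]
    cv2.imwrite('pics/'+n,cv2.resize(im,None,fx=s,fy=s,interpolation=cv2.INTER_CUBIC))
E
python3 - <<'E'
from h import *
C={}
for n in('top','side'):
    C[n]=cams.get_image(n); save(C[n],n+'.png',s=1.25); c=C[n]
    print(n,{k:v for k,v in c.items() if k not in('frame','range_z')},c['range_z'].min(),c['range_z'].max())
pickle.dump(C,open('c.pkl','wb'))
s=monitor.observe();print(s)
E
```

```text
pics
top {'vertical_fov': 53.26740923129808, 'cx': 315.39323456048265, 'cy': 199.55678767906642, 'camera_from_world': array([[-0.12758494, -0.99181899, -0.00414426,  0.08946985],
       [ 0.94488509, -0.12281562,  0.30349381, -0.4867715 ],
       [-0.3015199 ,  0.0348054 ,  0.9528244 , -0.994963  ],
       [ 0.        ,  0.        ,  0.        ,  1.        ]])} 0.0 1.9984573
side {'vertical_fov': 48.70717538176018, 'cx': 315.7994836444511, 'cy': 196.04867765575605, 'camera_from_world': array([[-0.92683227,  0.37521787,  0.01391045,  0.44974256],
       [-0.30794408, -0.78081109,  0.54360324,  0.15590482],
       [ 0.21483108,  0.49954538,  0.83922704, -1.41078347],
       [ 0.        ,  0.        ,  0.        ,  1.        ]])} 0.0 3.088464
{'time_s': 0.1, 'qpos': array([1.06338373e+00, 3.13936496e-01, 4.50930839e-02, 1.30359361e+00,
       1.06723219e-05, 1.43120696e+00]), 'dq': array([-0.00044275, -0.00132891,  0.00251228,  0.00091519, -0.00063701,
        0.00022315]), 'joint_torque': array([ 2.31988575e-03, -4.81725240e+01,  2.99244332e+01,  1.27540759e-02,
       -2.07869712e-04,  9.13221498e-06]), 'position': array([0.20655139, 0.53616089, 0.24449185]), 'tool_rot': array([ 1.82876552e-01,  9.83135542e-01, -7.76098837e-04, -2.65838042e-04]), 'wrist_force': array([-0.09424339, -0.04488333,  0.72521259]), 'torque': array([ 0.01319624, -0.01248799, -0.01687961]), 'grasp_force': 0.0, 'grip_width': 0.08550609330038565}
```

View pics/top.png

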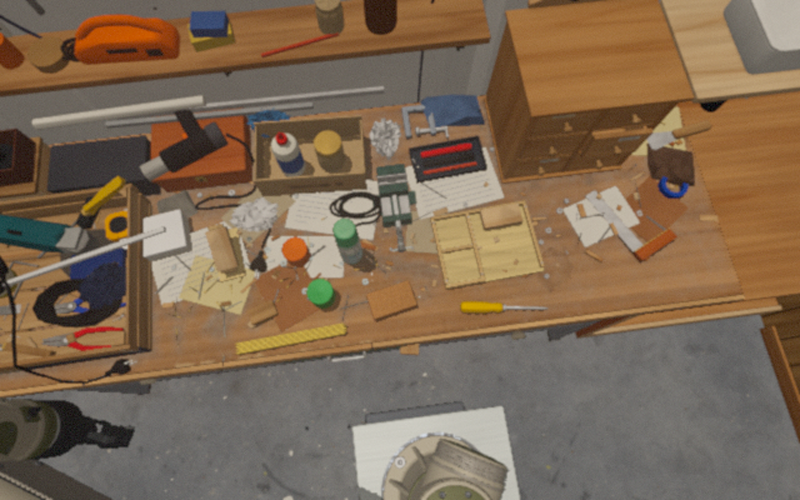

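View pics/side.png

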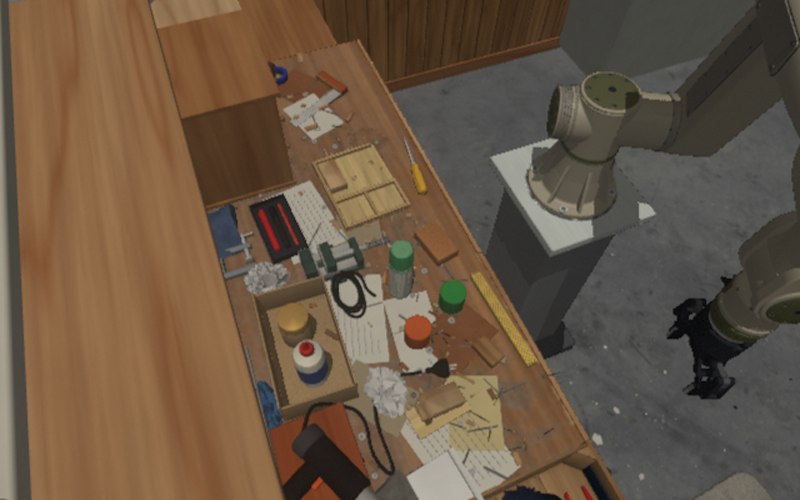

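Top view (at 1.25x): block on the rest at (223,250), orange tin (295,250), green tin (320,292), green-capped spray can (347,240), tray (487,245) with the twin at (503,216), and a brown block lying flat at (392,300). A tan tin at (328,148) and a red-capped bottle at (287,152) stand inside the box.

Candidates: the orange tin fits (not green, on the open bench), the grey-bodied, green-capped can fits, and the block leaning on the rest fits. I'll confirm these in one crop.

```bash
python3 - <<'E'
from h import *
C=pickle.load(open('c.pkl','rb'))
save(C['top'],'crop1.png',(130,150,450,270),2.5)
W={n:cloud(C[n]) for n in C}
def reg(n,x0,x1,y0,y1,z0,z1):
    w=W[n]; return (w[...,0]>x0)&(w[...,0]<x1)&(w[...,1]>y0)&(w[...,1]<y1)&(w[...,2]>z0)&(w[...,2]<z1)
for n,(u,v) in {'block':(178,200),'tin':(236,200),'can':(276,184),'trayc':(390,196),'twin':(402,172),'rib':(373,190),'green':(256,234)}.items():
    print(n,W['top'][v,u].round(4))
for nm in('top','side'):
    w=W[nm]; hsv=cv2.cvtColor(C[nm]['frame'],cv2.COLOR_RGB2HSV)
    t=W['top'][200,236]
    m=reg(nm,t[0]-.06,t[0]+.06,t[1]-.06,t[1]+.06,.01,.09)&((hsv[...,0]<12)&(hsv[...,1]>150))
    q=w[m]; zt=np.percentile(q[:,2],90); top=q[q[:,2]>zt-.006]
    print(nm,'tin',zt,cv2.minEnclosingCircle(top[:,:2].astype(np.float32)),top.mean(0),len(top))
    t=W['top'][184,276]
    m=reg(nm,t[0]-.06,t[0]+.06,t[1]-.06,t[1]+.06,.015,.2); q=w[m]; zt=np.percentile(q[:,2],98); top=q[q[:,2]>zt-.006]
    print(nm,'can',zt,cv2.minEnclosingCircle(top[:,:2].astype(np.float32)),top.mean(0),len(top))
    for lo in np.arange(.02,.18,.02):
        s=q[(q[:,2]>lo)&(q[:,2]<lo+.02)]; print(lo.round(2),len(s),s.min(0).round(3)[:2] if len(s) else'',s.max(0).round(3)[:2] if len(s) else'')
    t=W['top'][200,178]
    m=reg(nm,t[0]-.08,t[0]+.08,t[1]-.08,t[1]+.08,.03,.14); q=w[m]
    print('block region',len(q),q.min(0),q.max(0))
    u,s,vt=np.linalg.svd(q-q.mean(0)); print(q.mean(0),vt[2],s)
    # floor bias
    m=reg(nm,.3,.6,-.2,.3,-.01,.006); print('bench z',np.nanmedian(w[m][:,2]))
E
```

```text
block [0.5443 0.396  0.0657]
tin [0.5282 0.2419 0.0532]
can [0.5163 0.121  0.1717]
trayc [ 0.4998 -0.1907  0.0043]
twin [ 0.56   -0.2329  0.027 ]
rib [ 0.525  -0.1458  0.0018]
green [0.4267 0.1956 0.0506]
top tin 0.05473879795050087 ((0.5323605537414551, 0.24185070395469666), 0.028376074507832527) [0.52547365 0.24231683 0.05286129] 65
top can 0.1725009591682565 ((0.5204852223396301, 0.12332145124673843), 0.02283591218292713) [0.52049659 0.12294266 0.16980819] 246
0.02 38 [0.496 0.098] [0.519 0.147]
0.04 39 [0.496 0.1  ] [0.511 0.146]
0.06 38 [0.496 0.098] [0.521 0.145]
0.08 44 [0.496 0.099] [0.515 0.147]
0.1 53 [0.496 0.098] [0.522 0.146]
0.12 50 [0.496 0.098] [0.522 0.147]
0.14 62 [0.496 0.099] [0.521 0.146]
0.16 273 [0.498 0.101] [0.542 0.146]
block region 925 [0.48660959 0.31624347 0.03000779] [0.62375416 0.42583128 0.09235002]
[0.55584808 0.38219629 0.05888603] [ 0.16924027  0.46431079 -0.86935218] [1.11511516 0.97800902 0.31232953]
bench z -0.0009578032361303723
side tin 0.05549738305663463 ((0.5339420437812805, 0.24253533780574799), 0.028836939483880997) [0.5344297  0.24316814 0.05342392] 339
side can 0.17320321156966562 ((0.5233523845672607, 0.1221526637673378), 0.023568060249090195) [0.52404081 0.1227437  0.1705574 ] 215
0.02 64 [0.506 0.12 ] [0.549 0.148]
0.04 64 [0.503 0.12 ] [0.549 0.147]
0.06 70 [0.503 0.121] [0.55  0.147]
0.08 71 [0.505 0.119] [0.55  0.147]
0.1 74 [0.501 0.118] [0.549 0.147]
0.12 84 [0.502 0.117] [0.549 0.147]
0.14 89 [0.502 0.111] [0.548 0.146]
0.16 262 [0.502 0.099] [0.547 0.145]
block region 1068 [0.49102961 0.31629978 0.03003897] [0.62424453 0.42532013 0.09237961]
[0.56420687 0.38467871 0.06182699] [-0.13443772 -0.44548029  0.88514056] [1.1511487  1.11453535 0.35047305]
bench z -0.0001871505617258018
```

View pics/crop1.png

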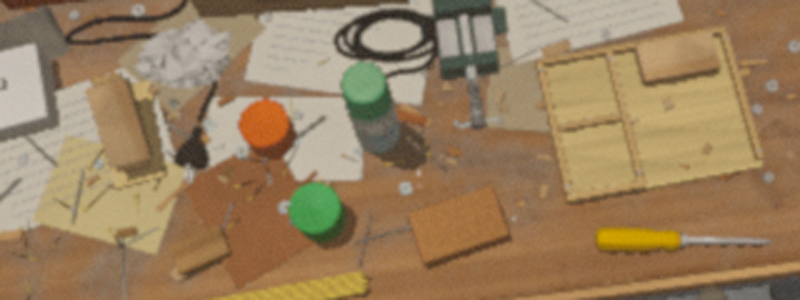

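The crop confirms it: orange tin at (265,125), green decoy at (316,210), grey spray can with green cap at (368,100), block on the rest at (120,122), tray at (650,110), twin at (678,57). Now wrist close-ups over the rest and the tray.

```bash
cat >> h.py <<'E'
def down(yaw,tilt=None):
    return (R.from_euler('z',yaw)*R.from_euler('x',np.pi)).as_quat()
def wshot():
    s=monitor.observe(); c=cams.get_image('wrist'); 
    T=np.eye(4);T[:3,:3]=R.from_quat(s['tool_rot']).as_matrix();T[:3,3]=s['position']
    c['Twc']=T@c['T_tool_cam']; return c
def wcloud(c):
    f=foc(c); v,u=np.mgrid[0:400,0:640]; x=u-c['cx'];y=v-c['cy'];r=np.hypot(x,y)+1e-9
    d=c['range_z']; k=np.tan(np.minimum(r/f,1.5))/r*d
    p=np.stack([x*k,-y*k,-d],-1); T=c['Twc']; w=p@T[:3,:3].T+T[:3,3]; w[d<=0]=np.nan
    return w
E
python3 - <<'E'
from h import *
print(monitor.observe()['tool_rot'], down(-1.2))
C={}
for n,p in(('rest',[.50,.37,.26]),('tray',[.48,-.19,.28])):
    for yaw in (0,np.pi,-np.pi/2,np.pi/2):
        q=kin.ik(p,down(yaw)); print(n,yaw,q)
robot.move_pose([.50,.37,.26],down(np.pi)if kin.ik([.5,.37,.26],down(np.pi)) is not None else down(0))
C['rest']=wshot(); print(monitor.observe()['time_s'],C['rest']['T_tool_cam'],C['rest']['vertical_fov'])
save(C['rest'],'wrest.png'); pickle.dump(C,open('w.pkl','wb'))
E
```

```text
[ 1.82876552e-01  9.83135542e-01 -7.76098837e-04 -2.65838042e-04] [ 8.25335615e-01 -5.64642473e-01 -3.45743799e-17  5.05372310e-17]
rest 0 [ 0.50809837  0.40486548  0.2140323   1.37996315  0.         -2.63349428]
rest 3.141592653589793 [0.50809837 0.40486548 0.2140323  1.37996315 0.         0.50809837]
rest -1.5707963267948966 [ 0.50809837  0.40486548  0.2140323   1.37996315  0.         -1.06269795]
rest 1.5707963267948966 [0.50809837 0.40486548 0.2140323  1.37996315 0.         2.0788947 ]
tray 0 [-0.5325041   0.19069851 -0.030505    1.34959281  0.          2.60908856]
tray 3.141592653589793 [-0.5325041   0.19069851 -0.030505    1.34959281  0.         -0.5325041 ]
tray -1.5707963267948966 [-0.5325041   0.19069851 -0.030505    1.34959281  0.         -2.10330043]
tray 1.5707963267948966 [-0.5325041   0.19069851 -0.030505    1.34959281  0.          1.03829223]
1.425 [[-1.12541380e-03  9.64528805e-01  2.63975221e-01  6.68683515e-02]
 [ 9.99999129e-01  9.03478735e-04  9.62141640e-04 -9.92397139e-04]
 [ 6.89517328e-04  2.63976074e-01 -9.64528982e-01 -1.28959698e-01]
 [ 0.00000000e+00  0.00000000e+00  0.00000000e+00  1.00000000e+00]] 65.70646984690485
```

```bash
python3 - <<'E'
from h import *
C=pickle.load(open('w.pkl','rb'))
robot.move_pose([.45,-.19,.30],down(np.pi)); C['tray']=wshot(); print(monitor.observe()['time_s'])
pickle.dump(C,open('w.pkl','wb'))
cv2.imwrite('pics/w2.png',np.hstack([cv2.resize(C[n]['frame'][...,::-1],(400,250)) for n in('rest','tray')]))
save(C['tray'],'wtray.png',s=1.25)
c=C['rest']; w=wcloud(c)
m=(np.abs(w[...,0]-.55)<.12)&(np.abs(w[...,1]-.39)<.1)&(w[...,2]>.025)&(w[...,2]<.16)
print(m.sum()); q=w[m]
# RANSAC tilted plane
rng=np.random.default_rng(0);best=0
for _ in range(2000):
    a,b,d=q[rng.choice(len(q),3,False)]; n=np.cross(b-a,d-a); L=np.linalg.norm(n)
    if L<1e-6: continue
    n/=L; n*=np.sign(n[2])
    if abs(n[2]-np.cos(np.pi/6))>.06: continue
    k=np.abs((q-a)@n)<.002
    if k.sum()>best: best=k.sum();bk=k
p=q[bk]; cen=p.mean(0); n=np.linalg.svd(p-cen,full_matrices=False)[2][2]; n*=np.sign(n[2])
print('plane',best,cen,n,np.degrees(np.arccos(n[2])))
lv=np.cross([0,0,1],n);lv/=np.linalg.norm(lv);dn=np.cross(lv,n)
uv=np.c_[(p-cen)@lv,(p-cen)@dn].astype(np.float32)
r=cv2.minAreaRect(uv*1000); print('rect mm',r, 'pct',np.percentile(uv,[1,99],0)*1000, 'lv',lv,'dn',dn)
mm=np.zeros(m.shape,bool); mm[m]=bk; v,u=np.nonzero(mm);print('px',u.min(),u.max(),v.min(),v.max())
E
```

```text
3.5
7159
plane 3298 [0.54580048 0.39415565 0.06862898] [-0.49619741 -0.09789647  0.86267283] 30.38197424564332
rect mm ((6.218523025512695, 17.81844711303711), (141.8829803466797, 79.53692626953125), 65.52894592285156) pct [[-25.22177853 -45.56697119]
 [ 62.02191792  64.1519668 ]] lv [ 0.19356219 -0.98108801  0.        ] dn [-0.84635797 -0.16698084 -0.50576238]
px 279 374 167 267
```

View pics/wtray.png

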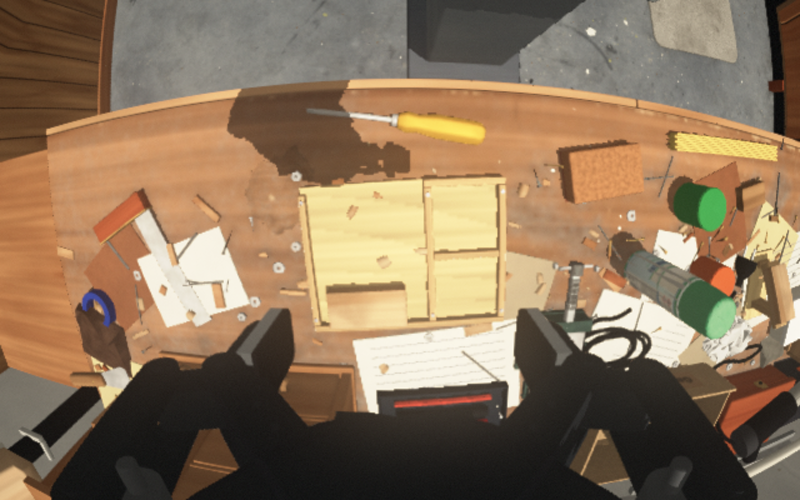

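View pics/wrest.png

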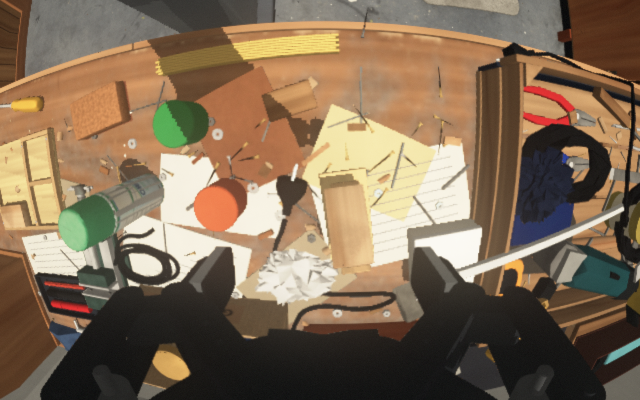

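wtray picture: tray corners at about (300,190), (505,178), (505,322), (315,330) (1.25x), twin at (367,303), with the bays on the right. wrest picture: block at (322–372, 172–268) leaning on its ramp. Next I fit the geometry from the depth.

```bash
cat > fit.py <<'E'
from h import *
def big(m):
    m=cv2.morphologyEx(m.astype(np.uint8),cv2.MORPH_OPEN,np.ones((2,2),np.uint8))
    n,l,s,_=cv2.connectedComponentsWithStats(m,connectivity=8); return l==1+s[1:,4].argmax()
def rect(q):
    r=cv2.minAreaRect((q[:,:2]*1000).astype(np.float32)); return [np.round(x,1) for x in r]
def traypts(w,lo,hi): return (np.abs(w[...,0]-.50)<.15)&(np.abs(w[...,1]+.185)<.16)&(w[...,2]>lo)&(w[...,2]<hi)
if __name__=='__main__':
    C=pickle.load(open('w.pkl','rb')); D=pickle.load(open('c.pkl','rb'))
    c=C['rest'];w=wcloud(c); n=np.array([-.4962,-.0979,.8627]);n/=np.linalg.norm(n);a=np.array([.5458,.39416,.06863])
    m=(np.abs((w-a)@n)<.004)&(np.abs(w[...,1]-.39)<.08); m=big(m); p=w[m]
    cen=p.mean(0); n=np.linalg.svd(p-cen,full_matrices=False)[2][2]; n*=np.sign(n[2])
    lv=np.cross([0,0,1],n);lv/=np.linalg.norm(lv);dn=np.cross(lv,n)
    uv=np.c_[(p-cen)@lv,(p-cen)@dn]*1000; r=cv2.minAreaRect(uv.astype(np.float32))
    top=cen+(r[0][0]*lv+r[0][1]*dn)/1000
    print('block',r,'n',n,'mid',top-.01*n,'yaw',np.degrees(np.arctan2(-n[1],-n[0])),'topc',top)
    for nm,w in(('wr',wcloud(C['tray'])),('top',cloud(D['top'])),('side',cloud(D['side']))):
        m=big(traypts(w,.0035,.04));print(nm,'all',rect(w[m]),m.sum())
        m=big(traypts(w,.0225,.034));print(nm,'twin',rect(w[m]),m.sum(),np.median(w[m][:,2]))
        m=traypts(w,.0135,.0215);print('rib z',np.median(w[m][:,2]),m.sum())
E
python3 fit.py
```

```text
Traceback (most recent call last):
  File "fit.py", line 12, in <module>
    cen=p.mean(0); n=np.linalg.svd(p-cen,full_matrices=False)[2][2]; n*=np.sign(n[2])
                     ~~~~~~~~~~~~~^^^^^^^^^^^^^^^^^^^^^^^^^^^
numpy.linalg.LinAlgError: SVD did not converge
```

```bash
sed -i 's/^    m=cv2.morph/    m0=m; m=cv2.morph/; s/return l==1+s\[1:,4\].argmax()/return (l==1+s[1:,4].argmax())\&m0/' fit.py; python3 fit.py
```

```text
block ((-0.028261184692382812, 1.0489616394042969), (44.711727142333984, 89.15965270996094), 0.1301693320274353) n [-0.4949323  -0.06784852  0.86627859] mid [0.55210713 0.39825096 0.06122516] yaw 7.805820682993517 topc [0.54715781 0.39757247 0.06988795]
wr all [array([ 504.7, -201.4]), array([179.5, 275. ]), np.float64(0.9)] 18642
wr twin [array([ 561.2, -232. ]), array([45.6, 89.5]), np.float64(3.5)] 1800 0.028445182659356583
rib z 0.018134938822192054 3940
top all [array([ 501.6, -191.2]), array([171.3, 248. ]), np.float64(2.7)] 3938
top twin [array([ 559.1, -230.9]), array([43.3, 88.5]), np.float64(3.8)] 400 0.02618990443990643
rib z 0.016618908980962632 906
side all [array([ 505.5, -189. ]), array([173.1, 251.5]), np.float64(3.4)] 2842
side twin [array([ 563. , -229.1]), array([45.2, 90.1]), np.float64(3.8)] 282 0.026966990558706216
rib z 0.017070593423142988 759
```

```bash
cat > tray.py <<'E'
from fit import *
from scipy.optimize import minimize
RIBS=[(-86,86,106,114),(-86,86,24,32),(-86,86,-114,-106),(78,86,-114,114),(-4,4,24,114),(-86,-78,24,114)]
def dist(q):
    return np.min([np.hypot(np.maximum(np.maximum(a-q[:,0],q[:,0]-b),0),np.maximum(np.maximum(c-q[:,1],q[:,1]-d),0)) for a,b,c,d in RIBS],0)
def fittray(w,t=2):
    q=w[traypts(w,.0145,.0205)][:,:2]*1000
    def f(p):
        x=(q-p[:2])@R.from_euler('z',p[2]).as_matrix()[:2,:2]
        return np.mean(np.minimum(dist(x),6))
    best=min((minimize(f,[x,y,a],method='Nelder-Mead',options=dict(initial_simplex=[[x,y,a],[x+5,y,a],[x,y+5,a],[x,y,a+.03]])) for x in(497,504,510) for y in(-195,-188,-182) for a in (.03,.065)),key=lambda r:r.fun)
    return best.x,best.fun,len(q)
def local(t,p): return (np.asarray(p)-t[:2])@R.from_euler('z',t[2]).as_matrix()[:2,:2]
if __name__=='__main__':
    C=pickle.load(open('w.pkl','rb')); D=pickle.load(open('c.pkl','rb'))
    for nm,w in(('wr',wcloud(C['tray'])),('top',cloud(D['top'])),('side',cloud(D['side']))):
        t,f,n=fittray(w); print(nm,t[:2].round(1),np.degrees(t[2]).round(2),f,n)
        r=rect(w[big(traypts(w,.0225,.034))]); print(' twin local',local(t,r[0]))
E
python3 tray.py
```

```text
wr [ 503.7 -189.2] 3.43 0.7938044490833362 3605
 twin local [ 54.84216601 -46.14420371]
top [ 502.9 -186.5] 3.41 1.1814447272765183 721
 twin local [ 53.49896902 -47.71122651]
side [ 505.3 -188. ] 3.29 1.0857895492349863 616
 twin local [ 55.29583729 -44.33427129]
```

```bash
cat > plan.py <<'E'
from h import *
t=np.array([.5037,-.1885]); ty=np.radians(3.43); Rt=R.from_euler('z',ty).as_matrix()[:2,:2]
def tw(x,y): return t+Rt@np.array([x,y])
n=np.array([-.4949,-.0678,.8663]);n/=np.linalg.norm(n); mid=np.array([.5521,.3983,.0612])
lv=np.cross([0,0,1],n);lv/=np.linalg.norm(lv)
zt=-n;yt=-lv;xt=np.cross(yt,zt); QP=R.from_matrix(np.c_[xt,yt,zt]).as_quat()
E
python3 - <<'E'
from plan import *
C=pickle.load(open('w.pkl','rb'));w=wcloud(C['rest'])
m=(w[...,1]>.43)&(w[...,1]<.6)&(w[...,0]>.45)&(w[...,0]<.66)&(w[...,2]>.012)&(w[...,2]<.12)
q=w[m];print(len(q));H,a,b=np.histogram2d(q[:,0],q[:,1],bins=[np.arange(.45,.67,.02),np.arange(.43,.6,.01)]);print(H.astype(int))
for y0 in np.arange(.44,.5,.01):
    s=q[(q[:,1]>y0)&(q[:,1]<y0+.01)];print(y0.round(2),len(s),s[:,2].max().round(3) if len(s) else'',s.min(0).round(3) if len(s) else'')
print(QP, xt,yt)
for h in(.15,.08,.005): print(kin.ik(mid+n*h,QP))
p=tw(-30+0,0)if 0 else tw(-.030,-.046)
for yaw in(ty+np.pi/2,ty-np.pi/2): print(kin.ik([*p,.024],down(yaw)))
print(kin.ik([*tw(-.1,-.046),.025],down(np.pi+ty)), tw(.041,.069),tw(-.041,.069))
E
```

```text
7896
[[  0   0   0   0   0   0   0   0   0   0   0   0   0   0 737   0]
 [  0   0   0   0   0   0   0   0   0   0   0   0   0   0 724   0]
 [  0   0   0   0   0   0   0   0   0   0   0   0   0   0 704   1]
 [  0   0   0   0   0   0   0   0   0   0   0   0   0   0 681   0]
 [  0   0   0   0   0   0   0   0   0   0   0   0   0   0 637   0]
 [  0   0   0   0   0   0   0   0  15  61  84  84  98 101 612  38]
 [  0   0   0   0   0 162 129 148 176 144 135 152 183 168 407  44]
 [  0   0   0   0   0  45   0   2  33  53  84  90  92  83 302  11]
 [  0   0   0   0   0  22   6   0   0   0   2  30  30  18 299  13]
 [  0   0   0   0   0   0  11   0   0   0   0   0   0  18 111   0]
 [  0   0   0   0   0   0   2   0   0   0   0   0   0   0   0   0]]
0.44 0  
0.45 0  
0.46 0  
0.47 0  
0.48 229 0.048 [0.573 0.481 0.012]
0.49 148 0.048 [0.572 0.49  0.012]
[-0.06570939  0.96375961  0.01758739  0.2579542 ] [-0.85828382 -0.11758263 -0.49952299] [-0.13572959  0.99074592 -0.        ]
[ 0.6704557   0.11550552 -0.47899688  0.5156518  -0.2572055   0.47367968]
[ 0.63630955  0.22684938 -0.51179297  0.3637305  -0.24190654  0.44217627]
[ 0.60376044  0.35997473 -0.51961126  0.21585997 -0.22710964  0.41236872]
[-0.6112102   0.40423316 -0.40872004  0.75784313  0.          0.89972133]
[-0.6112102   0.40423316 -0.40872004  0.75784313  0.         -2.24187132]
[-0.70409988  0.30867969 -0.5559607   0.70615594  0.         -0.76396468] [ 0.54049835 -0.11717061] [ 0.45864524 -0.12207659]
```

```bash
python3 - <<'E'
from plan import *
robot.gripper_open()
robot.move_pose([.47,.36,.27],down(np.pi))
robot.move_pose(mid+n*.12,QP)
robot.move_linear(mid+n*.0055,feed=.1)
s=monitor.observe();print(s['position']-mid,s['wrist_force'])
robot.close(f_grip=30); s=monitor.observe();print(s['grip_width'],s['grasp_force'],s['time_s'])
robot.move_linear(mid+n*.05,feed=.06)
robot.move_linear(mid+n*.05+[-.03,0,.12],feed=.15)
s=monitor.observe();print(s['grip_width'],s['grasp_force'],s['time_s'])
c=wshot();save(c,'held.png',(150,120,470,400),1.8)
E
```

```text
[-2.56856409e-03 -5.63106121e-05  5.52586773e-03] [ 0.31842992 -0.22590895  0.43153144]
0.04445893500370749 31.262535452842712 8.3333
0.04423145524796612 30.92823565006256 10.2
```

View pics/held.png

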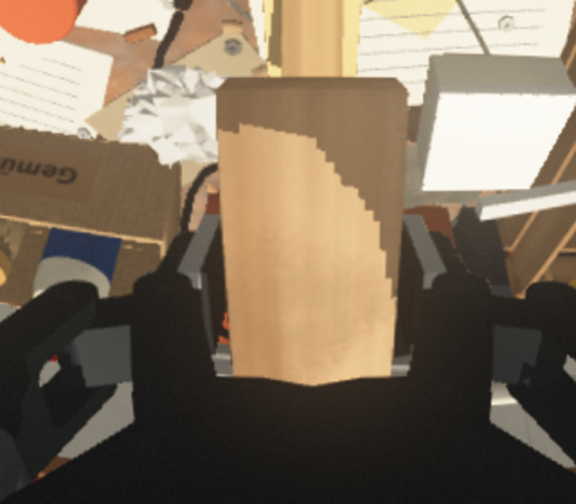

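The block is held square between the pads, its near end at (310,85) in the crop. I carry it to the front of the bay, lay it there with finger clearance to the twin, and push it home.

```bash
python3 - <<'E'
from plan import *
Q=down(ty+np.pi/2); p=tw(-.030,-.046)
robot.move_pose([.46,.2,.30],down(2.4))
robot.move_pose([*p,.15],Q)
c=wshot();w=wcloud(c);s=monitor.observe()
l=(w-s['position'])@R.from_quat(s['tool_rot']).as_matrix()
m=(np.abs(l[...,2]+.003)<.008)&(np.abs(l[...,1])<.015)&(l[...,0]>0)&(l[...,0]<.07)
q=l[m];end=np.percentile(q[:,0],99);print('end x tool',end,'top z',np.median(q[:,2]),len(q))
off=end-.045          # block centre along tool x (= tray +y)
print('off',off)
if abs(off)<.02: p=tw(-.030,-.046-off)
robot.move_linear([*p,.034],feed=.15)
print(robot.move_linear([*p,.020],feed=.02,threshold=2.5)); s=monitor.observe();print(s['position'],s['wrist_force'],s['time_s'])
robot.gripper_open()
robot.move_linear([*p,.12],feed=.15)
print(monitor.observe()['time_s'])
robot.move_pose([.40,-.19,.27],down(np.pi+ty)); c=wshot(); pickle.dump(c,open('p.pkl','wb')); save(c,'placed.png',(180,100,500,340),2)
from fit import big,rect,traypts
from tray import fittray,local
w=wcloud(c);m=traypts(w,.0225,.034)
T=fittray(w);print(T[0])
nn,lab,st,_=cv2.connectedComponentsWithStats(m.astype(np.uint8))
for i in range(1,nn):
    if st[i,4]>300: r=rect(w[lab==i]);print(r,local(T[0],r[0]),np.median(w[lab==i][:,2]))
E
```

```text
end x tool 0.045291771575486035 top z -0.003751530993259099 7134
off 0.000291771575486037
True
[ 0.4766325  -0.23662396  0.02448568] [-0.07764465  0.57095536  4.08754977] 14.3
15.575
[ 5.03797761e+02 -1.89344112e+02  6.01174082e-02]
[array([ 361.9, -137. ]), array([61.1, 17.8]), np.float64(79.7)] [-138.49652415   60.7749405 ] 0.023917141049756896
[array([ 476.6, -236.7]), array([46.5, 90.4]), np.float64(3.2)] [-29.99382647 -45.63626472] 0.028402034315144986
[array([ 560.9, -233.5]), array([46.9, 90.2]), np.float64(2.9)] [ 54.34614482 -47.50689095] 0.02839282184218364
```

View pics/placed.png

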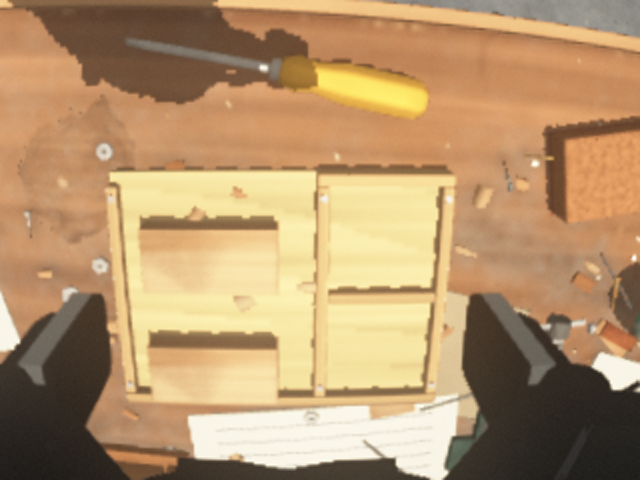

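The block lies flat at (208,258) and the twin at (213,372), parallel and with ends level. I push the block home with shut fingers.

```bash
python3 - <<'E'
from plan import *
Q=down(np.pi+ty); y=-.0465
robot.close(f_grip=30)
robot.move_pose([*tw(-.078,y),.10],Q)
robot.move_linear([*tw(-.078,y),.0255],feed=.1)
print(robot.move_linear([*tw(-.030,y),.0255],feed=.04,threshold=8),monitor.observe()['position'])
print(robot.move_linear([*tw(-.012,y),.0255],feed=.02,threshold=8)); s=monitor.observe();print(s['position'],s['wrist_force'],s['time_s'])
robot.move_linear([*tw(-.06,y),.0255],feed=.1)
robot.move_linear([*tw(-.078,y),.12],feed=.2)
robot.gripper_open()
robot.move_pose([.40,-.19,.27],Q); c=wshot(); pickle.dump(c,open('p2.pkl','wb'))
from fit import rect,traypts
from tray import fittray,local
w=wcloud(c);m=traypts(w,.0225,.034)&(w[...,0]>.45)
T=fittray(w);print(T[0]); q=w[m]
print(rect(q),local(T[0],rect(q)[0]),len(q),monitor.observe()['time_s'])
# seam: left/right edges per half
save(c,'pushed.png',(220,180,380,320),4)
E
```

```text
False [ 0.47643882 -0.23666797  0.02547929]
True
[ 0.48361727 -0.23586486  0.02496004] [ 0.22656665 -0.54763026  0.69721415] 21.325
[ 5.03690420e+02 -1.89307124e+02  5.90477364e-02]
[array([ 538.7, -234.1]), array([90.6, 90.9]), np.float64(3.1)] [ 32.30518394 -46.78084571] 3842 23.9917
```

View pics/pushed.png

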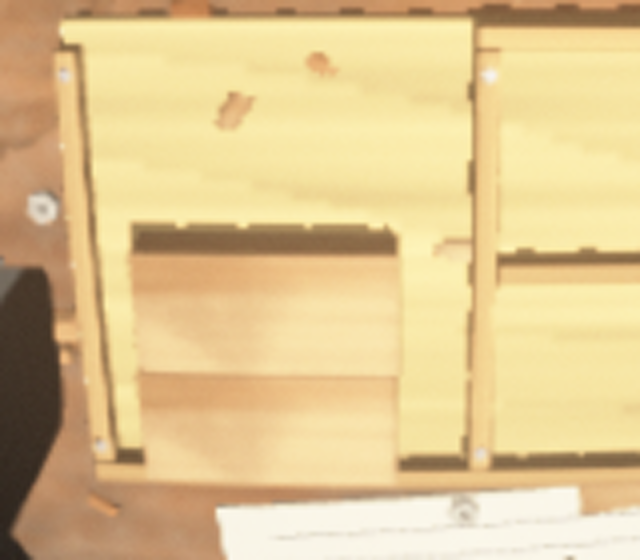

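Block and twin meet at the seam (268,375), ends level, the pair measuring 90.6 x 90.9 mm. The tin is next.

```bash
python3 - <<'E'
from plan import *
Q=down(np.pi+ty); P=[.533,.242]
robot.move_pose([.45,.0,.30],Q); robot.move_pose([*P,.20],Q)
robot.move_linear([*P,.036],feed=.12)
robot.close(f_grip=40); s=monitor.observe();print(s['grip_width'],s['grasp_force'],s['time_s'],s['position'])
robot.move_linear([*P,.27],feed=.2)
print(monitor.observe()['grip_width'])
robot.move_pose([.48,.0,.28],Q)
p=tw(.041,.069)
robot.move_pose([*p,.14],Q)
robot.move_linear([*p,.052],feed=.12)
print(robot.move_linear([*p,.040],feed=.02,threshold=3)); s=monitor.observe();print(s['position'],p,s['wrist_force'],s['time_s'])
E
```

```text
0.05577655091339532 42.916685342788696 27.7667 [0.53359102 0.24227095 0.0368982 ]
0.05595449643237929
True
[ 0.54092366 -0.11737418  0.04489789] [ 0.54049835 -0.11717061] [ 0.22889777 -0.50732229  4.71790361] 32.175
```

```bash
python3 - <<'E'
from plan import *
Q=down(np.pi+ty); p=tw(.041,.069)
robot.gripper_open(); robot.move_linear([*p,.17],feed=.15)
robot.move_pose([.40,-.15,.27],Q); c=wshot(); w=wcloud(c)
hsv=cv2.cvtColor(c['frame'],cv2.COLOR_RGB2HSV)
m=(np.hypot(w[...,0]-p[0],w[...,1]-p[1])<.06)&(w[...,2]>.05)&(w[...,2]<.08); q=w[m]
zt=np.percentile(q[:,2],80); q=q[np.abs(q[:,2]-zt)<.004]
from tray import fittray,local
T=fittray(w)[0];cc=cv2.minEnclosingCircle((q[:,:2]*1000).astype(np.float32));print(T,'tin',cc,zt,local(T,cc[0]),'plane',np.polyfit(q[:,0],q[:,2],1)[0])
P=np.array([.522,.1225])
robot.move_pose([.45,.0,.33],Q); robot.move_pose([*P,.29],Q)
robot.move_linear([*P,.126],feed=.12)
robot.close(f_grip=40); s=monitor.observe();print(s['grip_width'],s['grasp_force'],s['time_s'],s['position'])
robot.move_linear([*P,.34],feed=.2)
print(monitor.observe()['grip_width'],monitor.observe()['time_s'])
E
```

```text
[ 5.03424118e+02 -1.89172739e+02  5.72104666e-02] tin ((540.4971923828125, -118.57622528076172), 28.92401123046875) 0.06339747139461735 [41.0490764  68.36120135] plane 0.0067695763773226265
0.04757854737280472 41.58219778910279 37.675 [0.52241752 0.12248834 0.12688231]
0.04779417664365519 38.8917
```

The tin stands centred at (41.0, 68.4) mm in the tray frame, its top at 63.4 mm. Now I place the can.

```bash
python3 - <<'E'
from plan import *
Q=down(np.pi+ty); p=tw(-.041,.069)
robot.move_pose([.46,.0,.32],Q); robot.move_pose([*p,.23],Q)
robot.move_linear([*p,.145],feed=.12)
print(robot.move_linear([*p,.130],feed=.02,threshold=3)); s=monitor.observe();print(s['position'],p,s['wrist_force'],s['time_s'])
robot.gripper_open(); robot.move_linear([*p,.27],feed=.15)
robot.move_pose([.40,.10,.30],Q); print(monitor.observe()['time_s'])
C={n:cams.get_image(n) for n in('top','side')}
for n in C:
    w=cloud(C[n]); m=(np.hypot(w[...,0]-p[0],w[...,1]-p[1])<.05)&(w[...,2]>.165)&(w[...,2]<.2)
    q=w[m]; print(n,cv2.minEnclosingCircle((q[:,:2]*1000).astype(np.float32)) if len(q) else None,np.median(q[:,2]))
cv2.imwrite('pics/end.png',np.hstack([cv2.resize(C[n]['frame'][b:b+120,a:a+150,::-1],None,fx=2.6,fy=2.6,interpolation=cv2.INTER_CUBIC) for n,a,b in(('top',320,130),('side',220,90))]))
E
```

```text
True
[ 0.45870909 -0.12212557  0.13485022] [ 0.45864524 -0.12207659] [-0.17063789 -0.01289342  5.03811998] 41.5667
44.0167
top ((457.8306884765625, -120.623779296875), 23.884613037109375) 0.17706120119037394
side ((462.51519775390625, -121.92317962646484), 24.208843231201172) 0.17776409790836312
```

View pics/end.png

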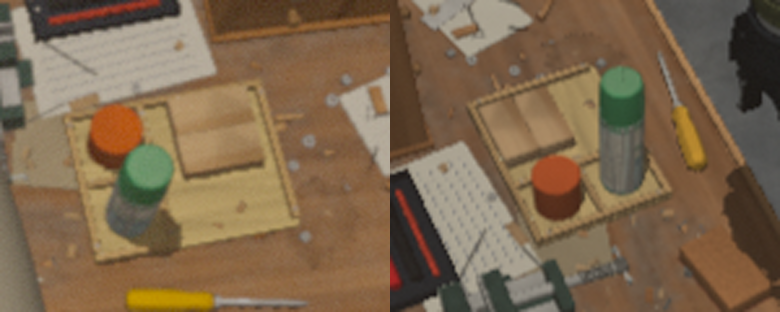

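Both views show the can upright in the front bay (top view (140,190)), the tin in the rear bay (117,137), and block and twin together (217,130).

```bash
python3 -c "
from h import *
print(order.job_done())"
```

```text
the job is handed in; nothing more can be done
None
```

The kit tray is packed and handed in at about 44 s of the 72 s allowed, though the hand-in gave no verdict: the block is tight against its twin with ends level, the tin is upright in the rear bay and the can upright in the front bay.

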